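Put the sample cutlery tray back under the display riser

TASK

A customer has left the sample cutlery out. Lay the spoon flat in the empty wide slot of the wooden tray, then slide the tray along the table into the bay under the display riser until it is fully home with its front end flush; the fork stays in its slot, and the bowl on top of the riser stays where it is.

Things in the scene. Friction and masses are not known exactly. Their poses are not given: they have to be found in the camera images.
- tray: Loose light-wood tray 220 (x) x 140 (y) x 24 mm, 0.45 kg, on the table before the bay; too wide to grasp across. Origin: centre of its underside; x from its front end (44 mm wide thumb scoop, there 14 mm high) to its back end, which faces the bay. Floor 6 mm thick. Two slots along x, wide (empty) and narrow (fork); a finger groove, x -32 to 32, y -62 to 60 mm, crosses both, cut to the same floor.
- spoon_slot (a point): Centre of the wide slot's floor, in the tray at x 0, y -18 mm, 6 mm above the tray's underside; axes as the tray's. The slot runs along x, 208 x 48 mm and 18 mm deep.
- fork_slot (a point): Centre of the narrow slot's floor, in the tray at x 0, y +42 mm, 6 mm above its underside; axes as the tray's. The slot is 200 x 28 mm.
- tray_front (a point): Middle of the tray's front end face, at half its height (tray x -110 mm); push here, straight or with both fingers spread.
- spoon: Loose spoon with gilt handle, 193 x 41 x 16 mm, flat on the table beside the riser. Origin: middle of its length, at its underside; x along its length, z up. Grip it from above at mid length, fingers closing across it (it grips as a bar 32 mm wide, 15 mm high). It may lie in the slot either way round.
- fork: Loose fork with gilt handle, 183 x 23 x 12 mm, lying in the tray's narrow slot. Origin: middle of its length at its underside; x along its length.
- riser: Dark-wood display riser, fixed: board 228 x 186 x 12 mm (top at 40 mm) on two cheeks and a back panel; the open bay below is 146 mm wide, 28 mm high, its floor the table. Origin: on the table where the origin of a tray fully home lies; x into the bay. Mouth and board edge at x -108 mm; the cheeks flare over the first 36 mm to 164 mm. The back panel stops the tray at x +110 mm, 2 mm proud.
- bay_mouth (a point): Middle of the bay's mouth, 14 mm above the table (riser x -108 mm); axes as the riser's.
- riser_bowl: White glass bowl, 130 mm across and 64 mm high, standing loose on top of the riser at its rear. Origin: centre of its foot.
Things that resemble listed ones, but are neither listed nor needed, are in the scene too. What is shaped like the fork but blue is not meant.

How it is judged:
By the outcome, as a careful person would: the job done as asked, in the order asked, and still so for the second after the job is handed in, with the robot touching nothing.
It also fails if it takes over 67 s, if anything falls off the work surface, if the arm or the gripper's body presses on something with over 40 N, if the wrist force passes 120 N, or if a joint passes its speed limit or range.

ROBOT

A 7-joint arm with a two-finger parallel gripper is mounted at the origin on the work surface; the furniture and walls round the work are solid. World frame = base frame: x ahead of the robot, y to its left, z up, the work surface at z = 0. Lengths are in m, angles in rad, forces in N, time in s.
With the tool pointing down it reaches from about 0.35 to 0.9 m from the base axis. Payload 8.1 kg.
Tool frame: the origin (TCP) lies midway between the tips of the shut fingers; the grasp point (between the pads) lies 19 mm behind it (manip.hold_point_z is the distance from the TCP to the grasp point, in m); z points along the fingers, y is the line along which they close (so a half turn about z gives the same grasp; the last joint's range is limited). The gripper opens to 92 mm and grips with 3 to 60 N. Pads are 19 mm wide; open, the fingers measure 130 mm over their backs; the gripper's body (75 mm by 190 mm) begins 47 mm behind the grasp point.
Start: joints at [-1.293, 0.434, 0.025, 1.573, -0.012, 1.134, -0.075], TCP at [0.232, 0.58, 0.227] pointing down, gripper open.
Joint ranges: [-2.62, 2.62], [-0.44, 2.09], [-1.27, 1.32], [0.08, 2.57], [-1.32, 4.46], [0.12, 2], [-2.74, 2.74]. Speed limits (rad/s): [2.22, 2.22, 3.01, 3.01, 3.14, 3.14, 3.14].

INTERFACE

Orientations are given as [roll, pitch, yaw] about the fixed x, y, z axes, in that order (R = Rz(yaw) Ry(pitch) Rx(roll)).
In Python, from plant import manip gives the robot as it stands. Calls block until the motion is done:
- manip.reach(position, orientation): joint-space move of the TCP to a pose.
- manip.line_to(position, rot=None, max_speed=0.15): straight line of the TCP; rot=None keeps the orientation; max_speed is the mean speed in m/s.
- manip.move_joints(angles): joint-space move.
- manip.open() and manip.clamp(force=None): open the fingers fully, or close them until they stop; force is the grip in N (None keeps the last).
- manip.sleep(seconds).
- manip.inverse_kinematics(position, orientation): joint angles nearest the present ones, or None.
- manip.read_state(): the state.
- manip.get_image(name): name is "scene" or "side" or "wrist"; returns the picture (384x512x3 uint8, red, green, blue); there is no depth.
- manip.calibration(name): a dict with "fov_y" (degrees; the focal length in pixels is half the picture's height over the tangent of half this angle, whatever the lens; pixels are square), "cx", "cy" (the principal point, pixels), "R" (3x3) and "t" (3): a world point X has camera coordinates R X + t; the wrist camera has in their place "mount" (4x4, takes a point from camera to tool coordinates, whose origin is the TCP and whose axes are the flange's). Camera axes: x right, y down, z forward; pixel columns grow to the right and rows downward; lengths in m; the calibration is good to about 2 mm. The wrist camera is an equidistant fisheye: a pixel r from the principal point sees the ray r / f radians off the axis. A picture is of the moment at which its call begins: read the wrist's pose just before it. calibration takes no time and is no camera call.
A pose or a line that the arm cannot do raises manip.MotionError and nothing moves.
- manip.sign_off(): hands the job in; it is judged then, once.
The state is a dict: "t": time; "qpos": joint angles; "qvel": joint speeds; "effort": joint torques, N m; "position": TCP position; "orientation": TCP orientation; "ft_force": force on the tool from outside, world axes, zero at the start; "ft_torque": the same for the moment, N m; "grip_width": finger opening in m; "gripper_force": force on a finger pad.
Only numpy, scipy, OpenCV 4.12 (cv2) and the standard library are available. Lean on these libraries where they do the work, as an engineer would, in place of code of your own. Each camera call takes 0.05 s, during which the arm holds its last target. There are 200 camera calls.

## Working session

There is one attempt and no reset: what is moved stays moved. The work goes in short steps, each a Python script; the robot and the scene stay as the last script left them, time stands still between calls to the robot, and variables do not carry over. Pictures are saved under pics/ and viewed, at most 10 in all, crops included, and the job is handed in when it is done.

```bash
mkdir -p pics; ls; python3 - <<'E'
from plant import manip
import cv2,numpy as np
for n in ("scene","side","wrist"):
    im=manip.get_image(n); cv2.imwrite(f"pics/{n}0.png",im[:,:,::-1])
    print(n,manip.calibration(n))
a=cv2.imread("pics/scene0.png");b=cv2.imread("pics/side0.png")
cv2.imwrite("pics/s0.png",cv2.resize(a,(800,600),interpolation=cv2.INTER_CUBIC))
cv2.imwrite("pics/d0.png",cv2.resize(b,(800,600),interpolation=cv2.INTER_CUBIC))
print(manip.read_state())
E
```

```text
pics
scene {'fov_y': 56.15885494813555, 'cx': 258.37035752544335, 'cy': 188.6359887104003, 'R': array([[ 0.75309407, -0.6578797 , -0.00660488],
       [-0.37325437, -0.41896497, -0.8277376 ],
       [ 0.54178455,  0.62582958, -0.5610765 ]]), 't': array([-0.36853873,  0.26432586,  0.60724471])}
side {'fov_y': 52.17680432163975, 'cx': 254.5677637210912, 'cy': 194.45536484525852, 'R': array([[-0.9916964 , -0.12859414, -0.00134326],
       [-0.05032677,  0.39768139, -0.91614231],
       [ 0.11834472, -0.90846742, -0.40085093]]), 't': array([0.52273963, 0.0833982 , 0.83697054])}
wrist {'fov_y': 65.70646984690485, 'cx': 255.13177565488166, 'cy': 198.1082154647195, 'mount': array([[ 4.63976148e-04, -9.60190346e-01, -2.79346173e-01,
         7.50596665e-02],
       [ 9.99999887e-01,  4.16727684e-04,  2.28527192e-04,
        -2.12638757e-04],
       [-1.03018320e-04, -2.79346247e-01,  9.60190431e-01,
        -1.57823954e-01],
       [ 0.00000000e+00,  0.00000000e+00,  0.00000000e+00,
         1.00000000e+00]])}
{'t': 0.15, 'qpos': array([-1.29258758,  0.43507086,  0.02499347,  1.57385282, -0.01157172,
        1.13399379, -0.07510054]), 'qvel': array([ 0.00093119, -0.00353865, -0.00089921, -0.00411425, -0.00014349,
       -0.00050355,  0.00181448]), 'effort': array([ 1.97192545e-03, -6.68265653e+01,  9.86111797e-01, -3.14696467e+01,
       -6.04913011e-02,  3.94099380e-02,  4.77463470e-05]), 'position': array([0.2322192 , 0.57986087, 0.2261342 ]), 'orientation': array([-3.14042056e+00,  1.42138355e-04,  2.76070959e+00]), 'ft_force': array([-0.68767623,  0.05545603,  0.22737678]), 'ft_torque': array([-0.02906761, -0.04916892,  0.00275579]), 'gripper_force': 0.0, 'grip_width': 0.09198603730384895}
```

View pics/s0.png

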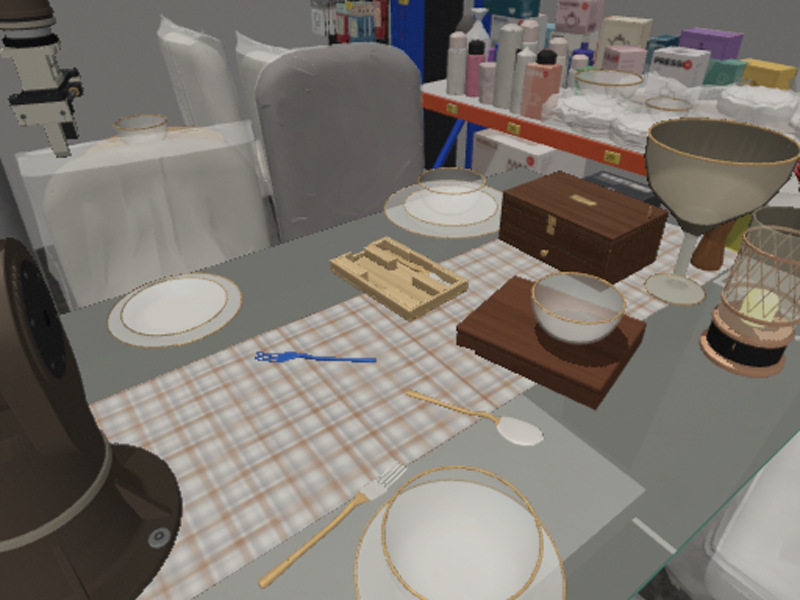

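View pics/d0.png

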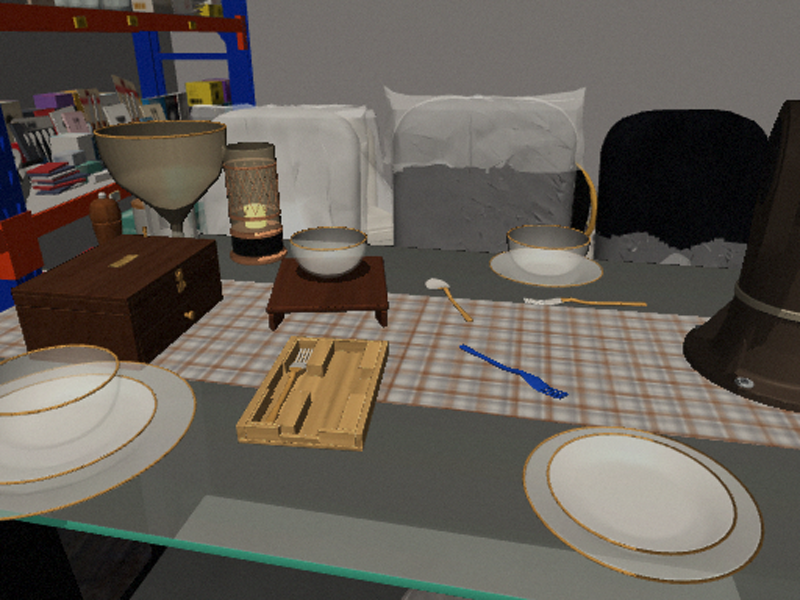

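Lookalikes (800x600 scene picture): the spoon at (475,418) is the only spoon. The forks are the tray's (400,265), a gilt one on the table (335,525) and a blue one (315,357). The riser is the low board with the bowl on it at (550,335); the box at (585,220) is not it. The tray is at (400,275).

```bash
cat > h.py <<'E'
from plant import manip
import cv2,numpy as np
from scipy.spatial.transform import Rotation as Ro
def cam(n):
    c=manip.calibration(n); f=192/np.tan(np.radians(c["fov_y"]/2)); return c,f
def ray(n,uv,pose=None):
    c,f=cam(n); u=np.array([(uv[0]-c["cx"])/f,(uv[1]-c["cy"])/f])
    if n=="wrist":
        r=np.hypot(*u); d=np.r_[u*(np.sin(r)/r if r>1e-9 else 1),np.cos(r)]
        p,o=pose; R=Ro.from_euler('xyz',o).as_matrix(); M=np.array(c["mount"])
        return np.array(p)+R@M[:3,3], R@M[:3,:3]@d
    R=np.array(c["R"]); return -R.T@np.array(c["t"]), R.T@np.r_[u,1]
def at(n,uv,z,pose=None):
    o,d=ray(n,uv,pose); return (o+d*(z-o[2])/d[2])[:2]
def proj(n,X,pose=None):
    c,f=cam(n); X=np.atleast_2d(X).astype(float)
    if n=="wrist":
        p,o=pose; R=Ro.from_euler('xyz',o).as_matrix(); M=np.array(c["mount"])
        C=((X-np.array(p))@R-M[:3,3])@M[:3,:3]
        q=np.hypot(C[:,0],C[:,1]); th=np.arctan2(q,C[:,2]); k=f*th/q
        return np.c_[C[:,0]*k+c["cx"],C[:,1]*k+c["cy"]]
    C=X@np.array(c["R"]).T+np.array(c["t"]); return C[:,:2]/C[:,2:]*f+[c["cx"],c["cy"]]
def shot(name):
    s=manip.read_state(); im=manip.get_image("wrist")[:,:,::-1].copy()
    cv2.imwrite(f"pics/{name}.png",im); np.save(f"pics/{name}.npy",np.r_[s["position"],s["orientation"]]); return im,(s["position"],s["orientation"])
E
python3 - <<'E'
from h import *
np.set_printoptions(precision=3,suppress=True)
k=.64
for nm,n,z,pts in [("tray","side",.024,[(238,437),(365,447),(388,340),(295,337)]),("tray","scene",.024,[(331,264),(385,237),(467,285),(412,312)]),
 ("riser","side",.04,[(268,308),(388,308),(384,257),(283,258)]),("riser","scene",.04,[(457,326),(516,278),(645,326),(600,395)]),
 ("spoon","side",.008,[(427,283),(470,320)]),("spoon","scene",.008,[(407,393),(544,436)])]:
    print(nm,n,*[at(n,(x*k,y*k),z) for x,y in pts])
E
```

```text
tray side [0.661 0.283] [0.524 0.283] [0.536 0.04 ] [0.667 0.047]
tray scene [0.528 0.248] [0.669 0.262] [0.664 0.033] [0.539 0.036]
riser side [ 0.724 -0.01 ] [ 0.546 -0.033] [ 0.586 -0.26 ] [ 0.769 -0.231]
riser scene [ 0.551 -0.052] [ 0.723 -0.024] [ 0.763 -0.24 ] [ 0.584 -0.278]
spoon side [ 0.503 -0.221] [ 0.424 -0.075]
spoon scene [ 0.421 -0.085] [ 0.5   -0.258]
```

```bash
python3 - <<'E'
from h import *
manip.reach([0.56,0.05,0.28],[np.pi,0,1.6])
im,p=shot("w1"); cv2.imwrite("pics/w1b.png",cv2.resize(im,(800,600),interpolation=cv2.INTER_CUBIC)); print(p,manip.read_state()["t"])
E
```

```text
(array([0.55992664, 0.05157921, 0.27971885]), array([-3.14113022e+00, -2.92566336e-04,  1.60260515e+00])) 2.4333
```

View pics/w1b.png

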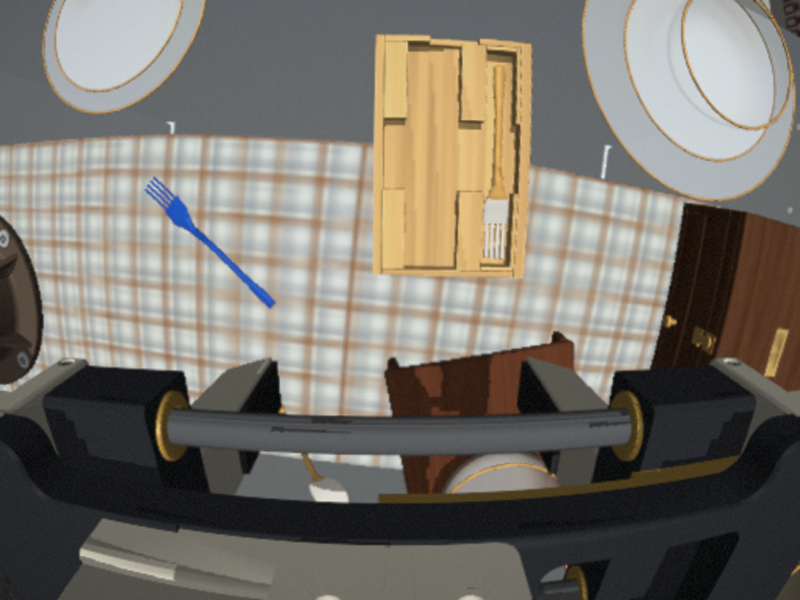

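The wrist picture (800x600) shows the tray top corners at (377,36), (531,43), (523,277) and (375,272). The scoop is at the top edge (460,40) and the gilt fork is in the right, narrow slot. The gripper hides the spoon, so I'll turn the camera to the other side.

```bash
python3 - <<'E'
from h import *
p=np.load("pics/w1.npy");P=(p[:3],p[3:])
for q in [(377,36),(531,43),(523,277),(375,272)]: print(at("wrist",(q[0]*.64,q[1]*.64),.024,P).round(4))
for pos,yaw in [([.52,.09,.28],-1.5),([.46,-.16,.1],-1.11),([.6,.15,.1],-1.55),([.6,.3,.1],-1.45),([.46,-.16,.1],2.03),([.6,.15,.1],1.6),([.6,.3,.05],1.7)]:
    q=manip.inverse_kinematics(pos,[np.pi,0,yaw]); print(pos,yaw,None if q is None else np.round(q,2))
manip.reach([.54,.08,.28],[np.pi,0,-1.5])
im,p=shot("w2"); cv2.imwrite("pics/w2b.png",cv2.resize(im,(800,600),interpolation=cv2.INTER_CUBIC)); print(p,manip.read_state()["t"])
E
```

```text
[0.5343 0.2567]
[0.6729 0.2609]
[0.6763 0.0418]
[0.5389 0.0412]
[0.52, 0.09, 0.28] -1.5 [ 0.5   0.42 -1.06  1.67  0.38  1.28  2.57]
[0.46, -0.16, 0.1] -1.11 [-0.55  0.61  1.14  2.11 -0.73  0.9  -1.66]
[0.6, 0.15, 0.1] -1.55 [ 0.32  0.81 -1.07  1.67  0.77  1.14  2.2 ]
[0.6, 0.3, 0.1] -1.45 [ 0.05  0.88 -1.07  1.53  0.8   1.22  2.11]
[0.46, -0.16, 0.1] 2.03 [-0.22  0.41  0.59  2.09 -0.33  0.74  1.04]
[0.6, 0.15, 0.1] 1.6 [-0.7   0.6   0.55  1.76 -0.39  0.89  0.05]
[0.6, 0.3, 0.05] 1.7 [-0.84  0.72  0.47  1.65 -0.4   0.87 -0.07]
(array([0.53989318, 0.07994915, 0.27974082]), array([ 3.14104138e+00, -2.14445038e-04, -1.50079230e+00])) 4.6333
```

View pics/w2b.png

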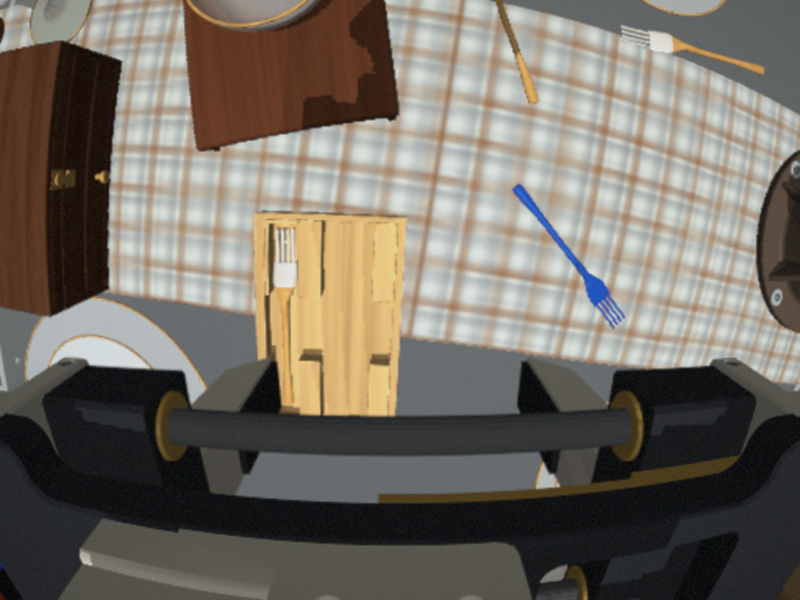

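This picture shows the riser's mouth edge from (198,150) to (398,117) and the spoon's handle end at (532,101), with its bowl out of view. I'll take one shot further along.

```bash
python3 - <<'E'
from h import *
p=np.load("pics/w2.npy");P=(p[:3],p[3:])
for q,z in [((198,150),.04),((398,117),.04),((532,101),.008),((257,213),.024),((405,217),.024)]: print(at("wrist",(q[0]*.64,q[1]*.64),z,P).round(4))
manip.reach([.50,-.04,.28],[np.pi,0,-1.3])
im,p=shot("w3"); cv2.imwrite("pics/w3b.png",cv2.resize(im,(800,600),interpolation=cv2.INTER_CUBIC)); print(p,manip.read_state()["t"])
E
```

```text
[ 0.7265 -0.0158]
[ 0.5495 -0.0479]
[ 0.4267 -0.0814]
[0.6723 0.042 ]
[0.5371 0.0388]
(array([ 0.4999791 , -0.03996562,  0.27993262]), array([ 3.14141504e+00,  1.53644828e-05, -1.29961465e+00])) 8.8917
```

View pics/w3b.png

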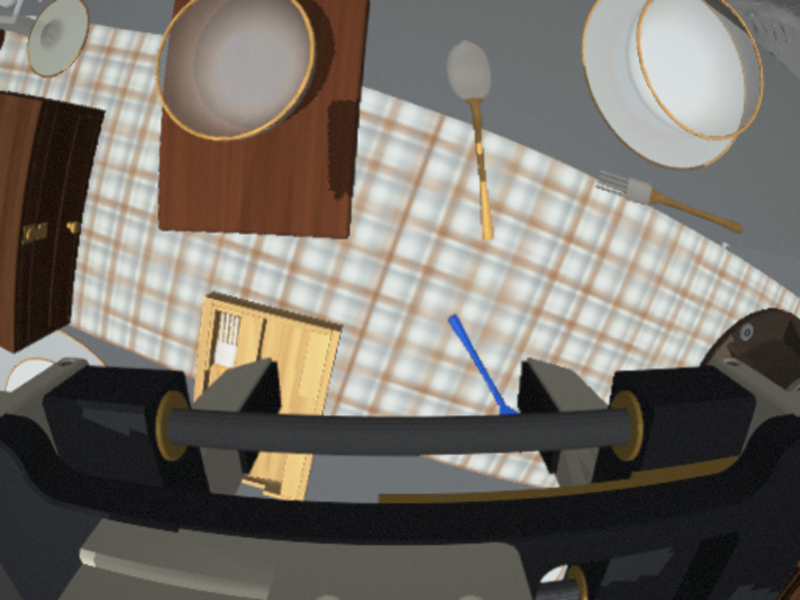

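The wrist picture shows the riser's mouth corners at (160,229) and (349,238). The spoon runs from its bowl tip (467,41) to its handle end (488,238), clear of everything, so this close view confirms the choice.

```bash
python3 - <<'E'
from h import *
p=np.load("pics/w3.npy");P=(p[:3],p[3:])
f=lambda q,z: at("wrist",(q[0]*.64,q[1]*.64),z,P)
a,b,c=f((160,229),.04),f((349,238),.04),f((369,10),.04); print("riser",a.round(4),b.round(4),c.round(4),np.linalg.norm(a-b))
d=(b-a); print("yaw mouth",np.arctan2(d[1],d[0])+np.pi/2, "edge",np.arctan2(*(c-b)[::-1]))
t,h=f((467,41),.006),f((488,238),.008); n=f((476,100),.01)
print("spoon",t.round(4),h.round(4),"len",np.linalg.norm(t-h),"mid",((t+h)/2).round(4),"yaw h->t",np.arctan2(*(t-h)[::-1]),"neck",n.round(4))
for y in [np.arctan2(*(t-h)[::-1])+k for k in (0,np.pi)]:
    q=manip.inverse_kinematics([*((t+h)/2),.02],[np.pi,0,y]); print(y,None if q is None else q.round(2))
E
```

```text
riser [ 0.726  -0.0171] [ 0.5478 -0.0518] [ 0.5852 -0.2513] 0.1815553686875309
yaw mouth -1.3785065081069034 edge -1.3856479965168056
spoon [ 0.4951 -0.2579] [ 0.4246 -0.0824] len 0.18912065892667418 mid [ 0.4598 -0.1701] yaw h->t -1.1886879852269712 neck [ 0.4724 -0.2033]
-1.1886879852269712 [-0.26  0.61  0.71  2.14 -0.69  0.63 -1.82]
1.952904668362822 [ 0.99  0.78 -1.07  2.04  0.92  0.9  -0.23]
```

```bash
python3 - <<'E'
from h import *
y=-1.189
manip.reach([.4598,-.1701,.06],[np.pi,0,y])
manip.line_to([.4598,-.1701,.008],max_speed=.08)
manip.clamp(35); s=manip.read_state(); print(s["grip_width"],s["gripper_force"],s["position"],s["t"])
if s["grip_width"]>.02:
    manip.line_to([.4598,-.1701,.15],max_speed=.12)
    manip.reach([.606,.29,.2],[np.pi,0,-1.551])
    s=manip.read_state(); print(s["grip_width"],s["gripper_force"],s["t"],s["qpos"].round(2))
    im,p=shot("w4"); cv2.imwrite("pics/w4b.png",cv2.resize(im,(800,600),interpolation=cv2.INTER_CUBIC)); print(p)
E
```

```text
0.03228403637255452 34.97819781303406 [ 0.45979963 -0.17014243  0.00799507] 11.6583
0.03211167302435975 34.98021125793457 16.4417 [ 0.06  0.76 -1.07  1.42  0.67  1.35  2.13]
(array([0.60596056, 0.28974383, 0.19973723]), array([ 3.14127820e+00, -5.04491984e-04, -1.55155273e+00]))
```

View pics/w4b.png

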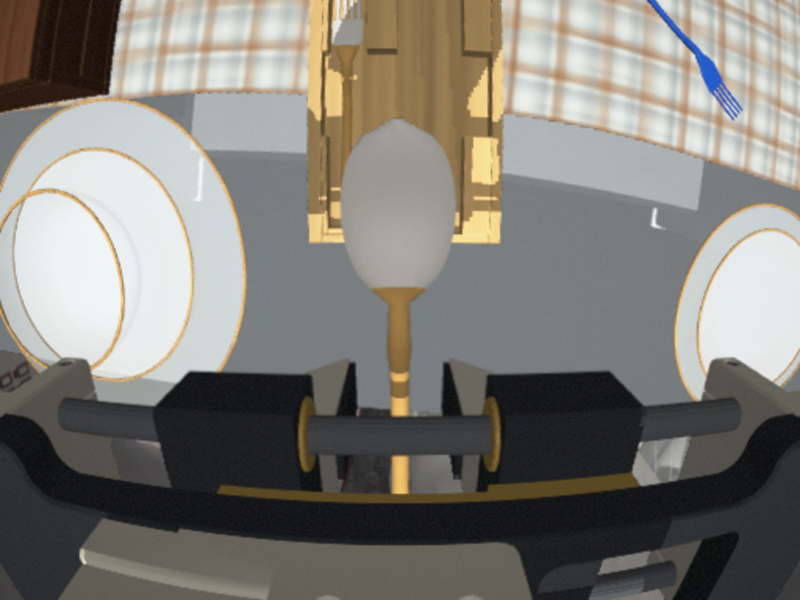

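The spoon is held straight and level, with its tip at (399,119) and its axis at x of about 399. The tray's front corners are at (308,241) and (500,242).

```bash
python3 - <<'E'
from h import *
p=np.load("pics/w4.npy");P=(p[:3],p[3:])
f=lambda q,z: at("wrist",(q[0]*.64,q[1]*.64),z,P)
a,b=f((308,241),.024),f((500,242),.024);l,r=f((307,40),.024),f((503,40),.024)
print(a.round(4),b.round(4),l.round(4),r.round(4),"w",np.linalg.norm(a-b),"mid",((a+b)/2).round(4),((l+r)/2).round(4))
print("slot groove edge", [f(q,.024).round(4) for q in [(368,53),(397,53),(464,52),(491,52)]])
t=f((399,119),.198); L,R=f((342,200),.2),f((456,200),.2); print("tip",t.round(4),"dist to tcp",np.linalg.norm(t-p[:2]),"bowl mid",((L+R)/2).round(4),np.linalg.norm(L-R))
E
```

```text
[0.673  0.2602] [0.5323 0.258 ] [0.6755 0.1106] [0.5344 0.107 ] w 0.14064928201710244 mid [0.6026 0.2591] [0.6049 0.1088]
slot groove edge [array([0.6311, 0.1222]), array([0.6106, 0.122 ]), array([0.5629, 0.1191]), array([0.5432, 0.1174])]
tip [0.608  0.1936] dist to tcp 0.09619086262318664 bowl mid [0.6074 0.2212] 0.038545784308982964
```

```bash
python3 - <<'E'
from h import *
y=-1.5545
manip.reach([.5866,.1492,.08],[np.pi,0,y])
manip.line_to([.5866,.1492,.0258],max_speed=.06)
s=manip.read_state(); print(s["ft_force"],s["position"],s["grip_width"])
manip.open(); manip.line_to([.5866,.1492,.10],max_speed=.15)
manip.reach([.604,.34,.16],[np.pi,0,y])
im,p=shot("w5"); c=manip.get_image("side")[:,:,::-1]
cv2.imwrite("pics/w5b.png",np.vstack([cv2.resize(im[:220],(640,275)),cv2.resize(c[150:330,110:310],(333,300),interpolation=cv2.INTER_CUBIC).copy() if 0 else cv2.resize(c[170:300,110:387],(640,300),interpolation=cv2.INTER_CUBIC)]))
print(p,manip.read_state()["t"])
E
```

```text
[ 0.8597349   1.10167222 -0.68633881] [0.58683274 0.14940332 0.02618031] 0.0320536533980907
(array([0.60402593, 0.33895461, 0.15857824]), array([ 3.14056022e+00, -2.00883470e-03, -1.55462310e+00])) 20.9333
```

View pics/w5b.png

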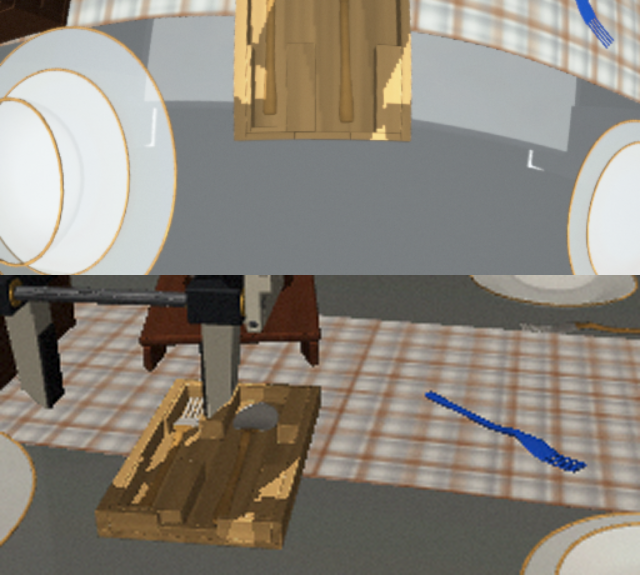

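The spoon is in the wide slot (side crop: bowl (255,415), handle running to the front end) and the fork is in its slot. Next I'll nudge the tray's left side near its back end to turn it towards the bay heading.

```bash
python3 - <<'E'
from h import *
y=-1.5545
p=np.load("pics/w5.npy");P=(p[:3],p[3:])
print("handle end",at("wrist",(276.8,96),.012,P).round(4),"tray front corners",[at("wrist",q,.024,P).round(4) for q in [(187,112),(328,112)]])
manip.clamp(10)
manip.reach([.49,.0535,.10],[np.pi,0,y])
manip.line_to([.49,.0535,.012],max_speed=.15)
manip.line_to([.530,.0535,.012],max_speed=.05)
print(manip.read_state()["ft_force"])
manip.line_to([.50,.0535,.012],max_speed=.1)
manip.line_to([.50,.0535,.10],max_speed=.15); manip.open()
manip.reach([.60,.34,.15],[np.pi,0,-1.5])
im,p=shot("w6"); cv2.imwrite("pics/w6b.png",cv2.resize(im[:220],(800,344),interpolation=cv2.INTER_CUBIC)); print(p,manip.read_state()["t"])
E
```

```text
handle end [0.5838 0.244 ] tray front corners [array([0.6726, 0.2607]), array([0.5333, 0.2582])]
[-3.76519208 -2.53180886  6.35261777]
(array([0.60052599, 0.33811292, 0.14949727]), array([ 3.14141539e+00, -1.64358573e-03, -1.50163700e+00])) 29.1167
```

View pics/w6b.png

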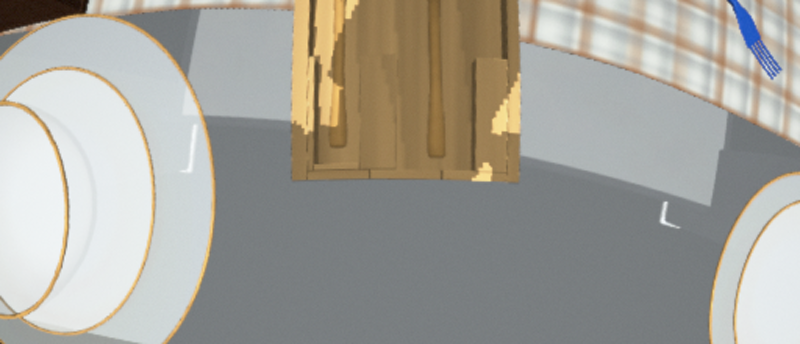

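The tray's front edge now runs from (291,180) to (520,182) in the crop, with both utensils in their slots.

```bash
python3 - <<'E'
from h import *
p=np.load("pics/w6.npy");P=(p[:3],p[3:])
f=lambda q: at("wrist",(q[0]*.64,q[1]*.64),.024,P)
a,b,l,r=f((291,180)),f((520,182)),f((294,5)),f((521,5))
m=(a+b)/2; m2=(l+r)/2
print(a.round(4),b.round(4),np.linalg.norm(a-b),m.round(4),"yaw edge",np.arctan2(*(b-a)[::-1])+np.pi/2-2*np.pi*0,"axis",np.arctan2(*(m2-m)[::-1]), np.arctan2(*(l-a)[::-1]),np.arctan2(*(r-b)[::-1]))
E
```

```text
[0.6718 0.2668] [0.5313 0.2578] 0.14072630929845809 [0.6016 0.2623] yaw edge -1.5072247669020888 axis -1.5128524070360718 -1.5106734475075936 -1.5149905467072222
```

```bash
cat > push.py <<'E'
from h import *
G=np.array([.657,-.139]); GY=-1.386; LB=.051; OFF=.11+.0095
hd=lambda y: np.array([np.cos(y),np.sin(y)])
def plan(c,yaw,end,kmax=5.,ds=.001):
    B=c+LB*hd(yaw); out=[]; gB=G+LB*hd(GY)
    while (B-gB)@hd(GY)<end:
        lat=(B-gB)@hd(GY+np.pi/2); psi=yaw-GY
        k=np.clip(30*(np.clip(-lat/.03,-.12,.12)-psi),-kmax,kmax)
        yaw+=k*ds; B=B+ds*hd(yaw); out.append((*(B-LB*hd(yaw)),yaw,lat))
    return np.array(out)
def tcp(r): return np.r_[r[:2]-OFF*hd(r[2]),.008],[np.pi,0,r[2]]
E
python3 - <<'E'
from push import *
c=np.array([.6082,.1525]); y=-1.511
W=plan(c,y,-.215); print(W[::10].round(3), W[-1].round(4))
wp=[W[i] for i in list(range(9,60,10))+[len(W)-1]]
st=c-(OFF+.03)*hd(y)
manip.reach([*st,.06],[np.pi,0,y]); manip.line_to([*st,.008],max_speed=.12)
manip.line_to([*(c-(OFF)*hd(y)),.008],max_speed=.08)
for r in wp: 
    p,o=tcp(r); manip.line_to(p,o,max_speed=.05)
manip.sleep(.1)
s=manip.read_state(); print(s["ft_force"],s["qpos"].round(2))
im,p=shot("w7"); cv2.imwrite("pics/w7b.png",cv2.resize(im[:300],(800,469),interpolation=cv2.INTER_CUBIC)); print(p,manip.read_state()["t"])
E
```

```text
[[ 6.080e-01  1.510e-01 -1.506e+00 -1.000e-03]
 [ 6.070e-01  1.410e-01 -1.463e+00 -2.000e-03]
 [ 6.060e-01  1.310e-01 -1.424e+00 -2.000e-03]
 [ 6.060e-01  1.210e-01 -1.392e+00 -3.000e-03]
 [ 6.070e-01  1.110e-01 -1.368e+00 -3.000e-03]
 [ 6.080e-01  1.010e-01 -1.352e+00 -2.000e-03]
 [ 6.100e-01  9.100e-02 -1.343e+00 -2.000e-03]
 [ 6.120e-01  8.100e-02 -1.340e+00 -1.000e-03]
 [ 6.140e-01  7.200e-02 -1.342e+00 -1.000e-03]] [ 6.1460e-01  7.0700e-02 -1.3422e+00 -9.0000e-04]
[ 0.42352131  0.01815493 -1.01691327] [ 0.21  0.91 -0.99  1.74  0.89  1.02  2.25]
(array([0.58760838, 0.18661344, 0.00788139]), array([ 3.14138657e+00, -8.17713101e-04, -1.34249633e+00])) 33.6833
```

View pics/w7b.png

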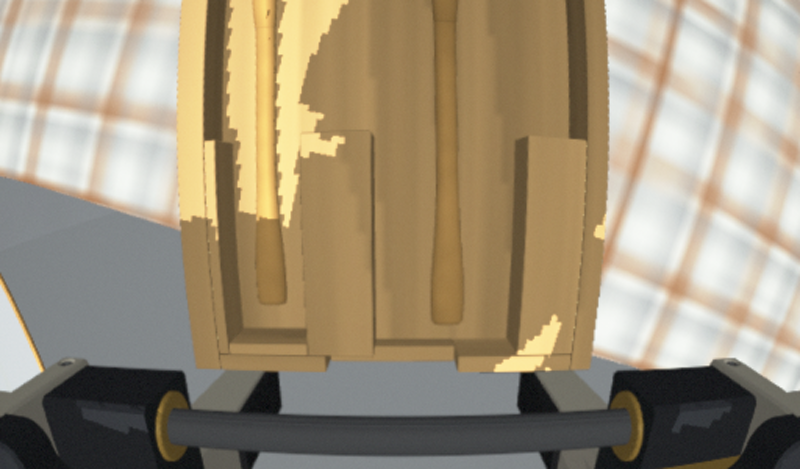

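The tray front lies square against both fingers, with its top corners at (197,369) and (592,371). Both utensils are in their slots.

```bash
python3 - <<'E'
from push import *
p=np.load("pics/w7.npy");P=(p[:3],p[3:])
f=lambda q: at("wrist",(q[0]*.64,q[1]*.64),.024,P)
a,b,l,r=f((197,369)),f((592,371)),f((183,100)),f((606,100))
m=(a+b)/2; m2=(l+r)/2; ya=np.arctan2(*(m2-m)[::-1])
print(a.round(4),b.round(4),np.linalg.norm(a-b),np.linalg.norm(l-r),m.round(4),"yaw edge",np.arctan2(*(b-a)[::-1])+np.pi/2,"axis",ya)
d=m-p[:2]; y=p[5]; print("front ahead of tcp",d@hd(y),"lateral left",d@hd(y+np.pi/2))
c=m+.11*hd(y); e=c-G; print("centre",c.round(4),"long",e@hd(GY),"lat",e@hd(GY+np.pi/2),"psi",y-GY)
E
```

```text
[0.6605 0.1906] [0.5238 0.1595] 0.14022443319330935 0.13574747995674155 [0.5921 0.1751] yaw edge -1.3469279947145454 axis -1.3429307308875407
front ahead of tcp 0.012265032054424694 lateral left 0.0017906636223030375
centre [0.617  0.0679] long -0.21074842023792878 lat -0.0012735890644339132 psi 0.043503671681210054
```

```bash
python3 - <<'E'
from push import *
c=np.array([.617,.0679]); y=-1.3425
W=plan(c,y,-.03); print(W[::30].round(4))
wp=[W[i] for i in list(range(14,len(W),15))]
for r in wp:
    p,o=tcp(r); p[:2]-=.0018*hd(r[2]+np.pi/2)
    manip.line_to(p,o,max_speed=.06)
    s=manip.read_state(); F=s["ft_force"]@np.r_[hd(GY),0]; L=s["ft_force"]@np.r_[hd(GY+np.pi/2),0]
    e=s["position"][:2]-G; print(round(e@hd(GY),4),round(e@hd(GY+np.pi/2),4),"F",round(F,1),round(L,1))
    if abs(F)>25: print("stop"); break
print(s["t"])
E
```

```text
[[ 6.1730e-01  6.7000e-02 -1.3447e+00  9.0000e-04]
 [ 6.2570e-01  3.8000e-02 -1.3952e+00  1.3000e-03]
 [ 6.3140e-01  8.6000e-03 -1.4103e+00  8.0000e-04]
 [ 6.3590e-01 -2.1100e-02 -1.4029e+00  1.0000e-04]
 [ 6.4050e-01 -5.0700e-02 -1.3905e+00 -2.0000e-04]
 [ 6.4560e-01 -8.0300e-02 -1.3831e+00 -2.0000e-04]
 [ 6.5120e-01 -1.0980e-01 -1.3817e+00 -1.0000e-04]]
-0.314 -0.0026 F -0.0 -0.4
-0.2991 0.001 F 0.4 0.4
-0.2841 0.0028 F 0.8 -0.5
-0.269 0.0031 F 0.4 -0.7
-0.254 0.0024 F 0.2 0.3
-0.239 0.0012 F 0.2 0.1
-0.224 -0.0001 F 0.2 -0.0
-0.209 -0.0013 F -0.2 0.9
-0.194 -0.0021 F 0.0 -0.1
-0.1791 -0.0026 F 0.1 -0.6
-0.1641 -0.0027 F 0.3 -1.0
-0.1491 -0.0027 F -0.5 0.0
38.5583
```

```bash
python3 - <<'E'
from push import *
lat=-.0026
for x in list(np.arange(-.139,-.128,.005))+list(np.arange(-.127,-.109,.0015)):
    p=G+x*hd(GY)+lat*hd(GY+np.pi/2); manip.line_to([*p,.008],[np.pi,0,GY],max_speed=.05)
    s=manip.read_state(); F=s["ft_force"]@np.r_[hd(GY),0]; e=s["position"][:2]-G; print(round(x,4),round(e@hd(GY),4),"F",round(F,1))
    if F<-7: break
print(s["t"],s["ft_torque"],s["position"])
im,p=shot("w8")
E
```

```text
-0.139 -0.138 F -0.9
-0.134 -0.1335 F 0.3
-0.129 -0.1285 F -1.3
-0.127 -0.127 F -1.7
-0.1255 -0.1256 F -2.7
-0.124 -0.1239 F -3.0
-0.1225 -0.1223 F -1.6
-0.121 -0.1217 F -5.3
-0.1195 -0.1216 F -8.3
40.9333 [ 1.77118608  0.52119309 -0.02506887] [ 0.63177966 -0.01996416  0.00804043]
```

It stopped against the back panel where expected. I'll press once more, a little harder, back off and check.

```bash
python3 - <<'E'
from push import *
P=lambda x,l=-.0026: [*(G+x*hd(GY)+l*hd(GY+np.pi/2)),.008]
for x in (-.1175,-.1155):
    manip.line_to(P(x),max_speed=.05); s=manip.read_state(); F=s["ft_force"]@np.r_[hd(GY),0]; e=s["position"][:2]-G; print(x,(e@hd(GY)).round(4),"F",F.round(1))
    if F<-14: break
manip.line_to(P(-.15),max_speed=.12)
q=P(-.19); q[2]=.10; manip.line_to(q,max_speed=.15)
im,p=shot("w9"); sc=manip.get_image("scene")[:,:,::-1]; sd=manip.get_image("side")[:,:,::-1]
print(p,manip.read_state()["t"])
top=cv2.resize(im[:240,80:432],(528,360),interpolation=cv2.INTER_CUBIC)
b1=cv2.resize(sc[140:270,230:430],(264,172)); b2=cv2.resize(sd[120:250,130:330],(264,172))
cv2.imwrite("pics/w9b.png",np.vstack([top,np.hstack([b1,b2])]))
E
```

```text
-0.1175 -0.1215 F -12.2
-0.1155 -0.1214 F -17.1
(array([0.6192836 , 0.04627393, 0.09920458]), array([ 3.14048712e+00, -8.72381268e-04, -1.38674925e+00])) 42.8833
```

View pics/w9b.png

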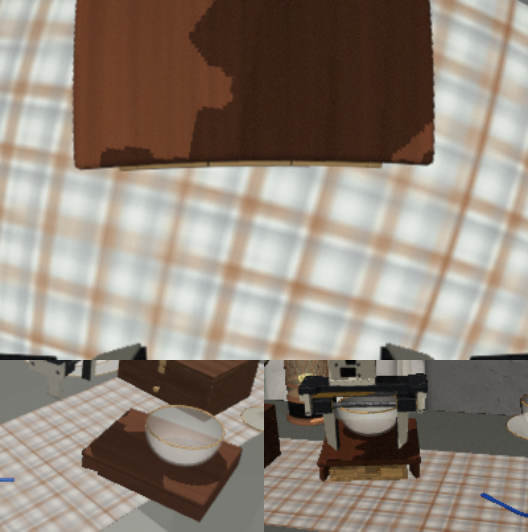

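The tray's front is a thin strip flush with the board edge, from (120,168) to (382,164) and parallel to it. The bowl is unmoved and the gripper is clear.

```bash
python3 - <<'E'
from plant import manip
print(manip.sign_off())
E
```

```text
the job is handed in; nothing more can be done
None
```

The job is handed in at about 43 s of the 67 s allowed: the spoon is in the wide slot, the tray is home against the back panel with its front flush, and the bowl was not disturbed; spoon and fork were last seen in their slots just before the tray entered the bay.

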